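# Close the strap feeder's rollers with its T-handle and lock it

## Robot

A 6-joint arm with a two-finger parallel gripper is mounted at the origin on the work surface. World frame = base frame: x ahead of the robot, y to its left, z up, the work surface at z = 0. Lengths are in m, angles in rad, forces in N, time in s.
With the tool pointing down it reaches from about 0.225 to 0.875 m from the base axis. Payload 3.4 kg.
Tool frame: the origin (TCP) lies midway between the tips of the shut fingers; the grasp point (between the pads) lies ctrl.grasp_offset behind it (ctrl.grasp_offset is the distance from the TCP to the grasp point, in m); z points along the fingers, y is the line along which they close (so a half turn about z gives the same grasp; the last joint's range is limited). The gripper opens to 85 mm and grips with 20 to 120 N. Pads are 22 mm wide; open, the fingers measure 114 mm over their backs; the gripper's body (76 mm by 85 mm) begins 54 mm behind the grasp point. The pads swing forward as they close: fully open they stand 13 mm farther back than shut.
Start: joints at [-1.226, 0.276, 1.505, -0, 1.361, -0.121], TCP at [0.258, -0.514, 0.231] pointing down, gripper open.
Joint ranges: [-2.89, 2.89], [-0.75, 2.08], [0.22, 2.7], [-1.18, 4.32], [0.11, 2.71], [-2.7, 2.7]. Speed limits (rad/s): [2.57, 2.57, 3.14, 3.14, 3.14, 3.14].

## Interface

Orientations are given as a 3x3 rotation matrix whose columns are the frame's x, y, z axes.
In Python, from workcell import ctrl gives the robot as it stands.
- The arm moves only by the shell command python3 -m crank 'ROWS'. ROWS is JSON, a list of rows, each a list of 3 entries, a list of its own where there are three numbers: the finger opening in mm, from 0 to 85.4, then the shift along the tool's x, y, z in mm, then the turn, a rotation vector about the tool's x, y, z in rad. In form: [[hand, [dx, dy, dz], [rx, ry, rz]], ...]. A call has 1 to 20 rows; each row is the pose to reach, as a shift and turn from the pose commanded when the call began, along the tool's axes at that moment; what a row does not reach only later rows make up. A row lasts 1/8 s, in which the tool goes at most 62.5 mm and 10.7 degrees, less where a joint would pass 70% of its speed; a pose out of reach is approached as far as the arm can. A call with a gripper value outside its range is refused whole. The fingers move at their own pace and stop on an object; the grip force is fixed at half the most. Time passes only in rows, so rows that repeat a pose let the fingers close. It gives the time, the measured TCP pose, the force, the opening and the grip force at its end, in the units of the state.
- ctrl.get_obs(): the state, without advancing time (a new reading comes with each control period).
- ctrl.read_camera(name): name is "side" or "top" or "wrist"; returns the picture (420x560x3 uint8, red, green, blue); there is no depth.
- ctrl.camera_model(name): a dict with "vertical_fov" (degrees; the focal length in pixels is half the picture's height over the tangent of half this angle, whatever the lens; pixels are square), "cx", "cy" (the principal point, pixels), "dist_coeffs" ([k1, k2, p1, p2, k3] as OpenCV has them; the pictures are not rectified), "R" (3x3) and "t" (3): a world point X has camera coordinates R X + t. Camera axes: x right, y down, z forward; pixel columns grow to the right and rows downward; lengths in m; the calibration is good to about 2 mm. A picture is of the moment at which its call begins: read the wrist's pose just before it. camera_model takes no time and is no camera call; for the wrist camera it gives the pose at the moment of the call.
- ctrl.job_done(): hands the job in; it is judged then, once.
The state is a dict: "time": time; "joint_pos": joint angles; "dq": joint speeds; "tau": joint torques, N m; "tool_pos": TCP position; "orientation": TCP orientation; "force": force on the tool from outside, world axes, zero at the start; "moment": the same for the moment, N m; "finger_gap": finger opening in m; "grip_force": force on a finger pad.
Only numpy, scipy, OpenCV 4.12 (cv2) and the standard library are available. Lean on these libraries where they do the work, as an engineer would, in place of code of your own. Each camera call takes 0.05 s, during which the arm holds its last target. There are 200 camera calls.

## Task

Get the bench strap feeder ready to run: put the loose T-handle on the square spindle that sticks out of its sloping face, pushed fully home, and with it wind the spindle clockwise (as seen looking down onto the handle) to its stop, which closes the feed rollers. Only then slide the lock grip beside it, away from the spindle, fully to its end stop. Leave the handle on the spindle, let go of everything, and do not disturb the jar, the spool or the mallet.

Things in the scene. Friction and masses are not known exactly. Their poses are not given: they have to be found in the camera images.
- handle: T-handle, 0.2-0.5 kg, upright, 80 mm tall: steel hub 44 mm square and 44 high, 22 mm square bore in its underside, 38 deep, parallel to the hub's sides; round neck, 20 mm; black cross-bar 130 mm long, 20 wide, 20 high, its middle 70 mm up. Origin: centre of the hub's underside (bore's mouth); z up the bore's axis, x along the bar. Fits in any of four quarter turns, with 0.1 rad play either way.
- spindle_seat (a point): Centre of the top of the spindle's round shoulder (52 mm across, 12 mm above the sloping face), where the hub rests when fully home. z: out along the spindle, 30 degrees from vertical, leaning to the machine's front (-x of machine, towards the robot). From here the 20 mm square shaft rises 36 mm, the last 6 mm tapered to 12 mm square; x and y are square to its flats and turn with it.
- spindle (a joint): Turn of the spindle in rad, 0 to 1.2; grows clockwise as seen looking down onto the spindle's end; 1.2 is the stop, with the feed rollers closed. It starts between 0 and 0.5, needs about 0.12 N m, and stays where it is left.
- lock_top (a point): Centre of the top of the lock's black grip: an upright fin 20 mm thick (machine x), 50 long (machine y), 42 high, on a steel carriage 50 by 60 mm and 11 thick, in a track on the machine's base, to the right of the spindle as seen from the robot. The fin's top is 90 mm above the bench. Axes as machine.
- lock (a joint): Travel of the lock grip in m, 0 to 0.06; it grows as the grip slides along -y of machine, away from the spindle; 0.06 is the end stop (locked). It starts between 0 and 0.015; about 2 N of friction; it stays where it is left.
- machine: Grey strap feeder, fixed. Origin at bench level; z up, x to its back, y to its left as seen from the robot; turned by up to 0.2 rad. Base 25 mm high, from x -130 to 110 and y -265 to 110 mm. Gearbox 150 mm wide, its sloping face rising from 80 to 140 mm; behind it two rollers between upright plates, up to 165 mm high.
- jar: Glue jar, 66 mm in diameter, 100 mm high, bystander. Origin: centre of its underside.
- spool: White empty thread spool, 80 mm in diameter, 74 mm high, bystander. Origin: centre of its underside.
- mallet_tip (a point): Mallet lying flat in front of the machine, 260 mm long, wooden handle, black rubber head 26 mm thick, bystander. This point: middle of the head's striking face nearest the machine, 13 mm above the bench; x from the handle along it to the head; the handle reaches 250 mm back along -x.
Mind the look-alikes: they are no part of the job. Of the things like the handle, leave any that is yellow; of the rest the larger one is meant.

How it is judged:
On the way, in this order (a step that is already met when the one before it is completed fails the run):
1. the handle is fully home on the spindle (distance between handle and spindle_seat below 0.006 m and z of handle in the frame of spindle_seat below 0.004 m and angle between the z axis of handle and the z axis of spindle_seat, either way round below 0.1 rad), for 0.2 s.
2. the spindle has been wound clockwise to its stop with the handle on it (all of step 1 and value of joint spindle above 1.13 rad), for 0.2 s.
3. the lock grip is slid to its end stop (value of joint lock above 0.056 m), for 0.2 s.
At the end, for the whole second after the job is handed in: The handle sits on the spindle with its hub within 4 mm of the shoulder (origin within 6 mm of the seat point, axes within 0.1 rad), the spindle is wound to at least 1.13 of 1.2 rad, the lock is slid to at least 56 of 60 mm, and the handle is at rest, let go (all of step 2 and value of joint lock above 0.056 m and linear speed of handle below 0.02 m/s); the robot touches nothing.
It fails at once if the jar is moved by more than 30 mm or tipped over (distance of jar from where it was at the start of the episode above 0.03 m or angle between jar's own z axis and vertical above 0.5 rad).
It fails at once if the spool is moved by more than 30 mm or tipped over (distance of spool from where it was at the start of the episode above 0.03 m or angle between spool's own z axis and vertical above 0.5 rad).
It fails at once if the mallet is moved by more than 30 mm or tipped over (distance of mallet_tip from where it was at the start of the episode above 0.03 m or angle between mallet_tip's own z axis and vertical above 0.5 rad).
It also fails if it takes over 56 s, if anything falls off the work surface, if the arm or the gripper's body presses on something with over 40 N, if the wrist force passes 120 N, or if a joint passes its speed limit or range.

## Working session

There is one attempt and no reset: what is moved stays moved. The work goes in short steps, Python scripts to look and compute and a shell command to move; the robot and the scene stay as the last step left them, time stands still between calls to the robot, and variables do not carry over. Pictures are saved under pics/ and viewed, at most 10 in all, crops included, and the job is handed in when it is done.

```bash
mkdir -p pics; cat > h.py <<'E'
import numpy as np,cv2,json
from workcell import ctrl
def K(m):
    f=210/np.tan(np.radians(m["vertical_fov"])/2)
    return np.array([[f,0,m["cx"]],[0,f,m["cy"]],[0,0,1.]])
def snap(n,fn):
    m=ctrl.camera_model(n); im=ctrl.read_camera(n); cv2.imwrite(f"pics/{fn}.png",im[:,:,::-1])
    json.dump({k:np.array(v).tolist() for k,v in m.items()},open(f"pics/{fn}.json","w")); return im
def model(fn): return json.load(open(f"pics/{fn}.json"))
def ray(fn,uv):
    m=model(fn); p=cv2.undistortPoints(np.array([[uv]],float),K(m),np.array(m["dist_coeffs"]))[0,0]
    R=np.array(m["R"]);t=np.array(m["t"]); return -R.T@t, R.T@np.array([p[0],p[1],1])
def atz(fn,uv,z):
    c,d=ray(fn,uv); return c+d*(z-c[2])/d[2]
def proj(fn,X):
    m=model(fn); R=np.array(m["R"])
    return cv2.projectPoints(np.array(X,float).reshape(-1,3),cv2.Rodrigues(R)[0],np.array(m["t"],float),K(m),np.array(m["dist_coeffs"]))[0][:,0]
def tri(obs):
    A=np.zeros((3,3));b=np.zeros(3)
    for fn,uv in obs:
        c,d=ray(fn,uv); d=d/np.linalg.norm(d);P=np.eye(3)-np.outer(d,d);A+=P;b+=P@c
    return np.linalg.solve(A,b)
def crop(fn,x0,y0,x1,y1,s,out):
    im=cv2.imread(f"pics/{fn}.png")[y0:y1,x0:x1]; cv2.imwrite(f"pics/{out}.png",cv2.resize(im,None,fx=s,fy=s,interpolation=cv2.INTER_CUBIC))
E
python3 - <<'E'
from h import *
np.set_printoptions(precision=4,suppress=True)
for n in("top","side","wrist"):
    snap(n,n+"0"); m=model(n+"0"); R=np.array(m["R"]); print(n,m["vertical_fov"],-R.T@np.array(m["t"]),R[2])
print(ctrl.grasp_offset); o=ctrl.get_obs(); print(o["tool_pos"],o["orientation"],o["time"])
a=cv2.imread("pics/top0.png");b=cv2.imread("pics/side0.png")
E
```

```text
top 44.65989328264129 [0.269  0.1427 1.3873] [ 0.2138 -0.0022 -0.9769]
side 56.868706617203806 [ 0.3648 -0.5413  0.5138] [ 0.2499  0.8237 -0.509 ]
wrist 66.48578483306039 [ 0.3307 -0.4764  0.3742] [-0.2813 -0.1396 -0.9494]
0.0187
[ 0.2581 -0.5134  0.2306] [[ 0.8935  0.4491 -0.0004]
 [ 0.4491 -0.8935  0.0013]
 [ 0.0002 -0.0014 -1.    ]] 0.15
```

View pics/top0.png

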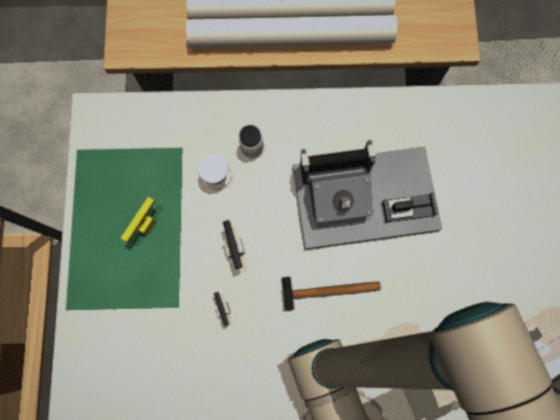

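View pics/side0.png

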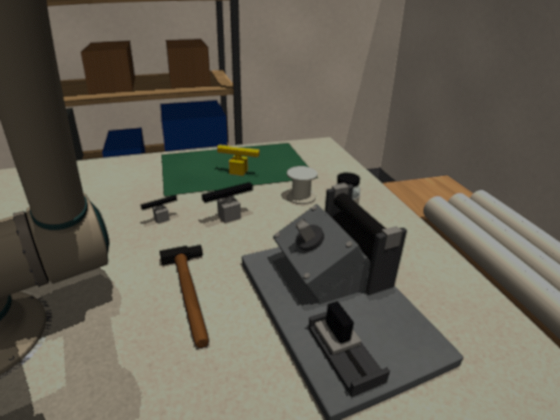

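The top view shows three T-handles: yellow at (139,220), excluded; a larger black one at (232,245); and a small black one at (221,308). I choose the one at (232,245). In the side view it is at (228,200). The spindle is at top (345,202) and side (305,232), and the lock fin is at top (412,207) and side (340,320). Next I check it in close crops.

```bash
python3 - <<'E'
from h import *
crop("top0",200,210,260,275,6,"a");crop("side0",190,170,265,235,6,"b")
crop("top0",290,140,390,220,4,"c");crop("side0",270,195,370,275,4,"d")
def pad(i,w,h): 
    o=np.zeros((h,w,3),np.uint8); o[:i.shape[0],:i.shape[1]]=i[:h,:w]; return o
I=lambda n:cv2.imread(f"pics/{n}.png")
cv2.imwrite("pics/m1.png",np.vstack([np.hstack([cv2.resize(I("a"),None,fx=.7,fy=.7),])]) if 0 else np.hstack([pad(I("a"),360,400),pad(I("b"),440,400)]))
cv2.imwrite("pics/m2.png",np.hstack([I("c"),I("d")]))
E
```

```text
(no output)
```

View pics/m1.png

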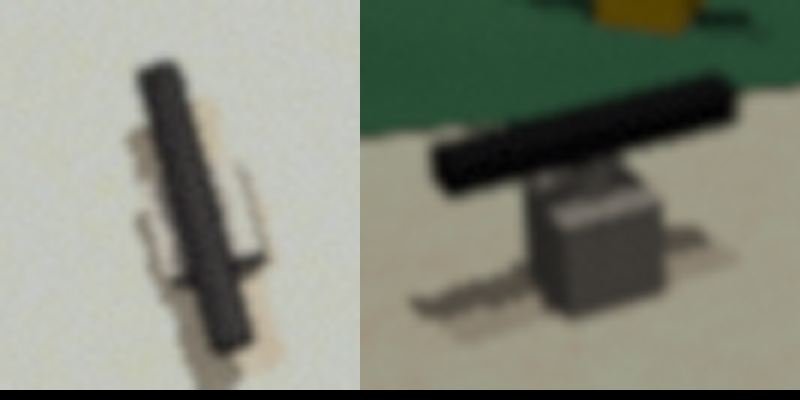

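View pics/m2.png

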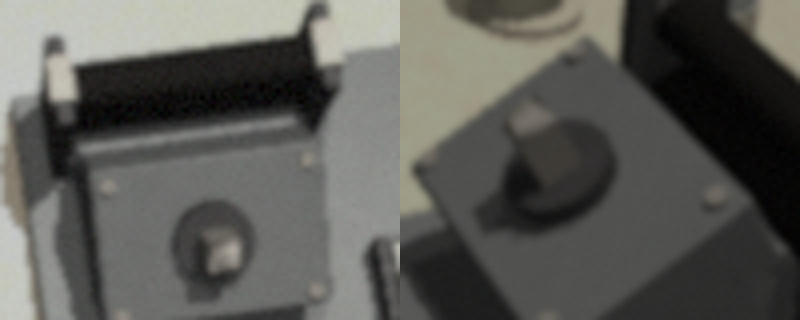

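The crops confirm the choice: black bar, steel hub, upright, and bigger than the other one. The bar's top face runs from about top (226.3,221) to (238.3,267.5). The spindle tip is at top (345.5,202.5) and side (302.5,224).

```bash
python3 - <<'E'
from h import *
np.set_printoptions(precision=4,suppress=True)
a=atz("top0",(226.3,221),.08);b=atz("top0",(238.3,267.5),.08);print("bar",a,b,np.linalg.norm(a-b),(a+b)/2,np.arctan2(*(a-b)[1::-1]))
# side bar centre check
print("side proj of centre",proj("side0",[(a+b)/2*[1,1,0]+[0,0,.07]]), "small",atz("top0",(221,308),.05))
t=tri([("top0",(345.5,202.5)),("side0",(302.5,223.8))]);print("tip",t)
print("shoulder",tri([("top0",(343,200.7)),("side0",(310,236))]))
print("lock",tri([("top0",(412,206)),("side0",(340,311))]), atz("top0",(412,206),.09))
print("base corners",[atz("top0",p,.025) for p in[(305,244),(440,226),(426,149)]])
print("jar",atz("top0",(250,131),.1),"spool",atz("top0",(212,163),.074),"mallet",atz("top0",(289,293),.02),atz("top0",(380,287),.01))
o=ctrl.get_obs();print(o["tool_pos"],np.array(o["orientation"]))
E
```

```text
bar [0.5403 0.288  0.08  ] [0.4181 0.257  0.08  ] 0.12602137366278748 [0.4792 0.2725 0.08  ] 0.2489955593256262
side proj of centre [[227.424  192.7381]] small [0.3183 0.3043 0.05  ]
tip [ 0.5657 -0.0161  0.1495]
shoulder [ 0.5799 -0.0143  0.1196]
lock [ 0.5626 -0.1904  0.1126] [ 0.5677 -0.1962  0.09  ]
base corners [array([0.4839, 0.0821, 0.025 ]), array([ 0.5255, -0.2845,  0.025 ]), array([ 0.7454, -0.2644,  0.025 ])]
jar [0.7802 0.2231 0.1   ] spool [0.7015 0.3275 0.074 ] mallet [0.3546 0.1282 0.02  ] [ 0.3661 -0.1152  0.01  ]
[ 0.2581 -0.5134  0.2306] [[ 0.8935  0.4491 -0.0004]
 [ 0.4491 -0.8935  0.0013]
 [ 0.0002 -0.0014 -1.    ]]
```

```bash
python3 -m crank '[[85,[100,-62,-40],[0,0,0]],[85,[250,-156,-40],[0,0,0]],[85,[489,-306,-40],[0,0,0]],[85,[489,-306,-40],[0,0,0]],[85,[489,-306,-40],[0,0,0]],[85,[489,-306,-40],[0,0,0]],[85,[489,-306,-40],[0,0,0]],[85,[489,-306,-40],[0,0,0]],[85,[489,-306,-40],[0,0,0]],[85,[489,-306,-40],[0,0,0]],[85,[489,-306,-40],[0,0,0]],[85,[489,-306,-40],[0,0,0]],[85,[489,-306,-40],[0,0,0]]]'
python3 - <<'E'
from h import *
snap("wrist","w1"); o=ctrl.get_obs();print(o["tool_pos"],o["joint_pos"],o["time"])
for n,p in(("tip",[.5657,-.0161,.1495]),("sh",[.58,-.0143,.12])): print(n,proj("w1",p))
im=cv2.imread("pics/w1.png");cv2.imwrite("pics/w1b.png",cv2.resize(im,(800,600),interpolation=cv2.INTER_CUBIC))
E
```

```text
time: 1.78
tool_pos: [0.557, -0.0223, 0.2713]
orientation: [[0.894, 0.447, -0.0], [0.447, -0.894, -0.001], [-0.001, 0.0, -1.0]]
force: [-0.3, -0.3, -0.2]
finger_gap: 0.0851
grip_force: 0.0
[ 0.55709597 -0.02219077  0.27140869] [-1.64303575e-01  2.29764265e-01  1.46996718e+00 -4.71205795e-04
  1.44193935e+00  9.42947359e-01] 1.825
tip [[277.68533781 193.80116843]]
sh [[282.90611865 171.45417536]]
```

View pics/w1b.png

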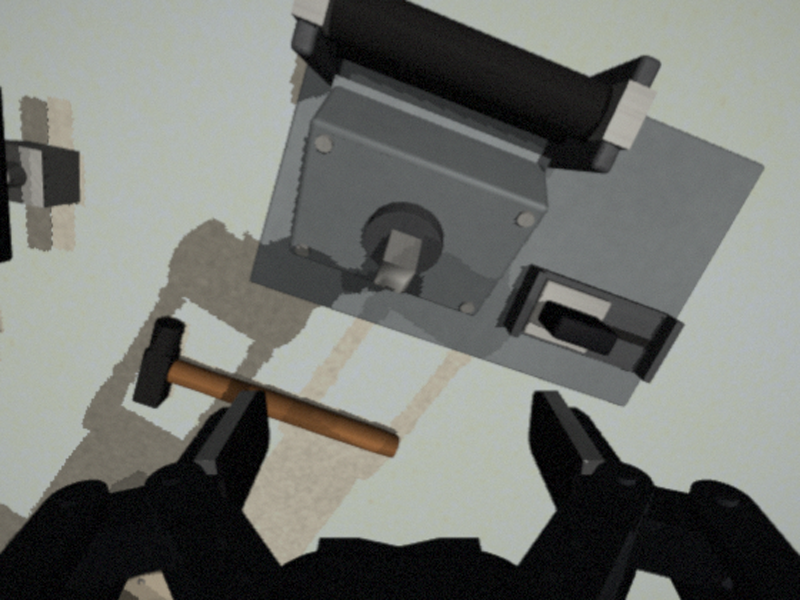

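```bash
python3 - <<'E'
from h import *
crop("w1",240,130,330,215,7,"c1"); crop("w1",350,180,485,270,4,"c2")
a=cv2.imread("pics/c1.png");cv2.imwrite("pics/c1.png",cv2.convertScaleAbs(a,alpha=1.7,beta=0))
E
```

```text
(no output)
```

View pics/c1.png

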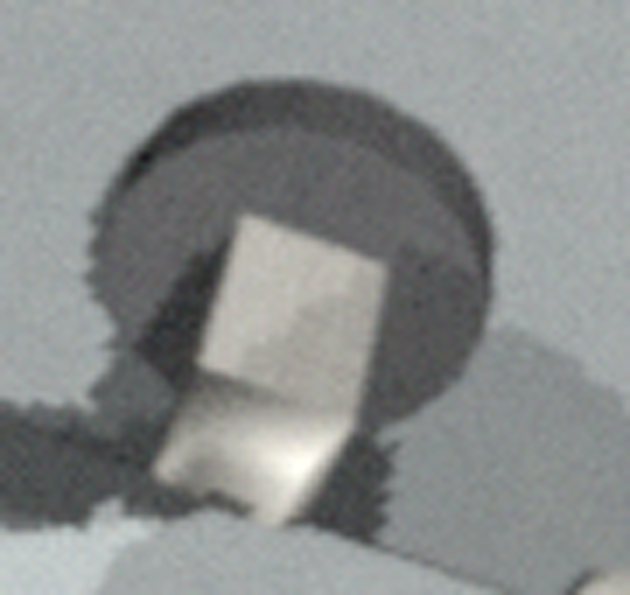

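The crop shows the shaft's back face. Its foot corners are at crop (243,215) and (385,265), and its corners at the start of the taper are at (198,372) and (355,425). The shoulder's top rim passes through (300,127), (425,190), (485,300) and (455,375).

```bash
cat > fit.py <<'E'
from h import *
from scipy.optimize import least_squares
np.set_printoptions(precision=4,suppress=True)
def rz(a): c,s=np.cos(a),np.sin(a); return np.array([[c,-s,0],[s,c,0],[0,0,1]])
def ry(a): c,s=np.cos(a),np.sin(a); return np.array([[c,0,s],[0,1,0],[-s,0,c]])
cor=np.array([[-.13,.11,.025],[-.13,-.265,.025],[.11,-.265,.025]])
uw=np.array([[251,281],[626,405],[763,167]])/1.4286; ut=np.array([[305,244],[440,227],[426,149]])
def f(p):
    X=cor@rz(p[2]).T+[p[0],p[1],0]
    return np.r_[(proj("w1",X)-uw).ravel(),(proj("top0",X)-ut).ravel()*1.]
s=least_squares(f,[.6,-.02,.11]); M=s.x; print("machine",M,"res",s.fun.round(1))
c1=lambda P:np.array(P)/7.+[240,130]
back=c1([[243,215],[385,265],[355,425],[198,372]]); rim=c1([[300,127],[425,190],[485,300],[455,375],[185,160]])
tip=[345.5,202.5],[302.5,223.8]
def g(p):
    R=rz(p[3])@ry(-np.pi/6); S=p[:3]; Rs=R@rz(p[4])
    B=np.array([[.01,.01,0],[.01,-.01,0],[.01,-.01,.03],[.01,.01,.03]])@Rs.T+S
    r=[(proj("w1",B)-back).ravel()]
    n=R[:,2]
    for u in rim:
        c,d=ray("w1",u); X=c+d*(n@(S-c))/(n@d); r.append([(np.linalg.norm(X-S)-.026)*1500])
    T=S+R@[0,0,.033]
    r.append((proj("top0",T)-tip[0])[0]*.7); r.append((proj("side0",T)-tip[1])[0]*.7)
    r.append([(p[3]-M[2])*300])
    return np.concatenate([np.ravel(x) for x in r])
s=least_squares(g,[.58,-.0143,.12,M[2],0]); p=s.x; print("seat",p,"res",s.fun.round(1))
print("seat in machine",rz(M[2]).T@(p[:3]-[M[0],M[1],0]))
R=rz(p[3])@ry(-np.pi/6); Rs=R@rz(p[4]); np.savez("pics/seat",S=p[:3],R=R,Rs=Rs,a=p[4],M=M); print(Rs)
E
python3 fit.py
```

```text
machine [ 0.6162 -0.0095  0.1129] res [-1.7 -0.6 -0.9  2.   3.3 -0.7 -1.   3.4  1.4  2.1 -1.7 -3.3]
seat [ 0.5789 -0.0135  0.1202  0.1134 -0.0039] res [-0.1 -0.1  0.2  0.3 -0.3 -0.4 -0.1 -0.8  1.6 -0.3 -0.3 -1.6 -2.3 -0.2
  1.2 -1.   0.2  0.1]
seat in machine [-0.0375  0.0003  0.1202]
[[ 0.8609 -0.1097 -0.4968]
 [ 0.094   0.994  -0.0566]
 [ 0.5     0.002   0.866 ]]
```

```bash
python3 -m crank '[[85,[20,-100,0],[0,0,-0.18]],[85,[40,-200,20],[0,0,-0.36]],[85,[62,-299,60],[0,0,-0.54]],[85,[62,-299,60],[0,0,-0.72]],[85,[62,-299,60],[0,0,-0.9]],[85,[62,-299,60],[0,0,-1.08]],[85,[62,-299,60],[0,0,-1.26]],[85,[62,-299,60],[0,0,-1.44]],[85,[62,-299,60],[0,0,-1.62]],[85,[62,-299,60],[0,0,-1.8]],[85,[62,-299,60],[0,0,-1.98]],[85,[62,-299,60],[0,0,-2.16]],[85,[62,-299,60],[0,0,-2.34]],[85,[62,-299,60],[0,0,-2.52]],[85,[62,-299,60],[0,0,-2.7]],[85,[62,-299,60],[0,0,-2.88]],[85,[62,-299,60],[0,0,-2.926]],[85,[62,-299,60],[0,0,-2.926]]]'
python3 - <<'E'
from h import *
snap("wrist","w2"); o=ctrl.get_obs();print(o["tool_pos"],o["joint_pos"],o["time"])
im=cv2.imread("pics/w2.png");cv2.imwrite("pics/w2b.png",cv2.resize(im,(800,600),interpolation=cv2.INTER_CUBIC))
E
```

```text
time: 4.08
tool_pos: [0.4791, 0.2733, 0.2114]
orientation: [[-0.969, -0.246, 0.0], [-0.246, 0.969, -0.0], [-0.0, -0.0, -1.0]]
force: [0.3, 0.1, 0.5]
finger_gap: 0.0851
grip_force: 0.0
[0.47902239 0.27350242 0.2113998 ] [ 3.92777419e-01  2.52750494e-01  1.58820284e+00 -2.09272478e-04
  1.30048879e+00 -1.42611479e+00] 4.125
```

View pics/w2b.png

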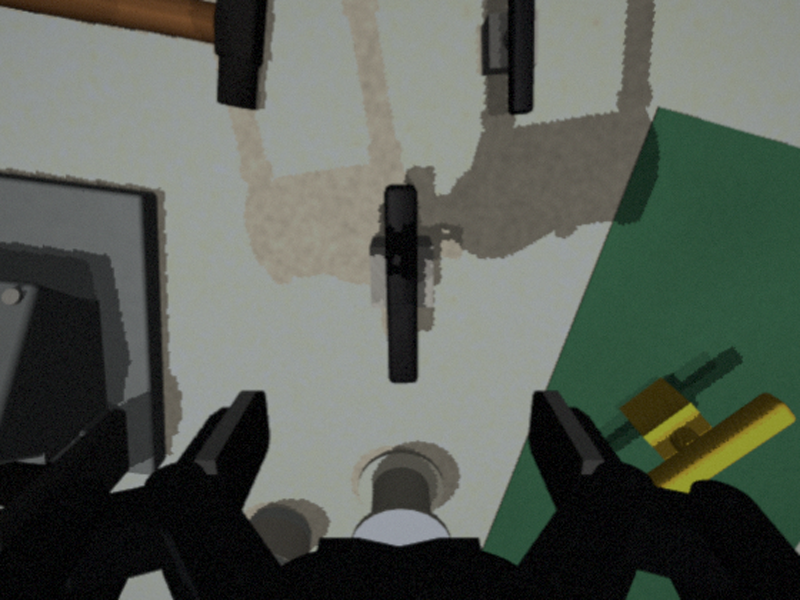

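The wrist view shows the black bar centred and aligned with the tool. Its top face runs from (401,186) to (403,382) in the enlarged picture, and nothing is in the way.

```bash
python3 - <<'E'
from h import *
np.set_printoptions(precision=4,suppress=True)
a=atz("w2",np.array([401,187])/1.4286,.08);b=atz("w2",np.array([403,379])/1.4286,.08);print(a,b,np.linalg.norm(a-b),(a+b)/2,np.arctan2(*(b-a)[1::-1]))
o=ctrl.get_obs();R=np.array(o["orientation"]);print("d tool mm",1000*R.T@((a+b)/2-[0,0,.01+ctrl.grasp_offset*0]-o["tool_pos"]),np.arctan2(-R[1,0],-R[0,0]))
E
```

```text
[0.4195 0.2604 0.08  ] [0.5402 0.2925 0.08  ] 0.12491435924297177 [0.4798 0.2765 0.08  ] 0.26008477038474176
d tool mm [ -1.4937   2.7157 141.3996] 0.24815176778084175
```

```bash
python3 -m crank '[[85,[-1,3,40],[0,0,-0.012]],[85,[-1,3,80],[0,0,-0.012]],[85,[-1,3,120],[0,0,-0.012]],[85,[-1,3,145],[0,0,-0.012]],[85,[-1,3,160],[0,0,-0.012]],[85,[-1,3,160],[0,0,-0.012]],[10,[-1,3,160],[0,0,-0.012]],[10,[-1,3,160],[0,0,-0.012]],[10,[-1,3,160],[0,0,-0.012]],[10,[-1,3,160],[0,0,-0.012]],[10,[-1,3,160],[0,0,-0.012]],[10,[-1,3,160],[0,0,-0.012]],[10,[-1,3,160],[0,0,-0.012]],[10,[-1,3,160],[0,0,-0.012]]]'
```

```text
time: 5.88
tool_pos: [0.4795, 0.2774, 0.0518]
orientation: [[-0.966, -0.259, 0.001], [-0.259, 0.966, 0.0], [-0.001, -0.0, -1.0]]
force: [-0.1, -0.9, 5.3]
finger_gap: 0.0189
grip_force: 63.0
```

```bash
cat > tgt.py <<'E'
from h import *
import sys
from scipy.spatial.transform import Rotation as Ro
np.set_printoptions(precision=3,suppress=True)
d=np.load("pics/seat.npz"); S,Rs=d["S"],d["Rs"]; n=Rs[:,2]
Rt=np.column_stack([-Rs[:,0],Rs[:,1],-n])
def rel(h,off=.0518):
    o=ctrl.get_obs();R=np.array(o["orientation"]);p=np.array(o["tool_pos"])
    T=S+n*(h+off); return 1000*R.T@(T-p), Ro.from_matrix(R.T@Rt).as_rotvec(), T
if __name__=="__main__":
    for h in map(float,sys.argv[1:]): print(h,*rel(h))
E
python3 tgt.py .12 .066; python3 -c "
from h import *
print(ctrl.get_obs()['joint_pos'])"
```

```text
0.12 [  64.158 -294.015 -217.155] [ 0.038 -0.522  0.149] [ 0.494 -0.023  0.269]
0.066 [  37.499 -298.009 -170.364] [ 0.038 -0.522  0.149] [ 0.52  -0.02   0.222]
[ 3.99073267e-01  4.03525062e-01  1.80631704e+00 -4.18656901e-04
  9.30872633e-01 -1.43370171e+00]
```

```bash
python3 -m crank '[[10,[0,0,-50],[0,0,0]],[10,[0,0,-100],[0,0,0]],[10,[0,-20,-150],[0,0,0]],[10,[0,-60,-190],[0,0,0]],[10,[10,-110,-217],[0.005,-0.1,0.03]],[10,[22,-160,-217],[0.015,-0.2,0.06]],[10,[38,-210,-217],[0.023,-0.31,0.09]],[10,[50,-255,-217],[0.03,-0.42,0.12]],[10,[64,-294,-217],[0.038,-0.522,0.149]],[10,[64,-294,-217],[0.038,-0.522,0.149]],[10,[64,-294,-217],[0.038,-0.522,0.149]]]'
python3 - <<'E'
from h import *
for n in("wrist","side","top"): snap(n,n[0]+"3")
print(ctrl.get_obs()["joint_pos"])
s=cv2.imread("pics/s3.png")[100:300,200:420];w=cv2.imread("pics/w3.png")
cv2.imwrite("pics/m3.png",np.hstack([cv2.resize(w,(400,300)),cv2.resize(s,(400,300),interpolation=cv2.INTER_CUBIC)]))
E
python3 tgt.py .12
```

```text
time: 7.25
tool_pos: [0.4924, -0.0229, 0.2669]
orientation: [[-0.863, -0.109, 0.493], [-0.093, 0.994, 0.057], [-0.497, 0.004, -0.868]]
force: [-0.3, -0.3, -4.7]
finger_gap: 0.0192
grip_force: 61.9
[-0.35748181 -0.12417369  1.98327796  0.31246358  0.83449818 -2.19881312]
0.12 [-0.088 -1.46  -1.021] [ 0.002 -0.002  0.003] [ 0.494 -0.023  0.269]
```

View pics/m3.png

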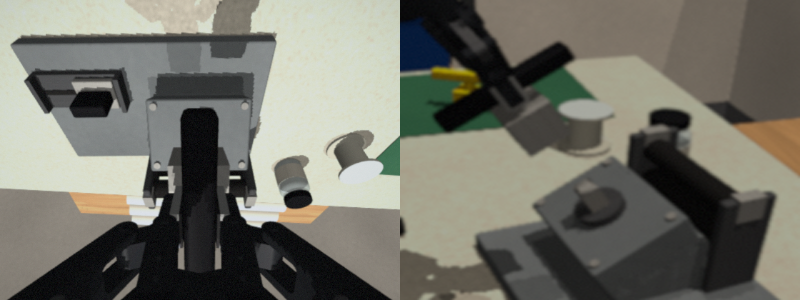

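The handle is in the gripper and tilted over the spindle. In the side panel the bar's ends are near (447,113) and (565,53), and the hub's lowest corner is near (534,156). I check this against the predicted pose.

```bash
python3 - <<'E'
from h import *
np.set_printoptions(precision=1,suppress=True)
o=ctrl.get_obs();R=np.array(o["orientation"]);p=np.array(o["tool_pos"])
H=np.array([[.065,0,-.0182],[-.065,0,-.0182],[.022,.022,.0518],[.022,-.022,.0518],[-.022,.022,.0518],[-.022,-.022,.0518]])
u=proj("s3",p+H@R.T); 
im=cv2.imread("pics/s3.png"); im=cv2.resize(im[100:240,220:320],None,fx=4,fy=4,interpolation=cv2.INTER_CUBIC)
for q in u: cv2.circle(im,tuple(int(v) for v in (q-[220,100])*4),3,(0,0,255),-1)
# wrist view: bar top
uw=proj("w3",p+np.array([[.065,0,-.028],[-.065,0,-.028],[.022,.022,.0078],[.022,-.022,.0078]])@R.T)
w=cv2.imread("pics/w3.png"); w=cv2.resize(w[130:310,220:340],(400,560),interpolation=cv2.INTER_CUBIC)
w=cv2.convertScaleAbs(w,alpha=2)
for q in uw: cv2.circle(w,(int((q[0]-220)*400/120),int((q[1]-130)*560/180)),4,(0,0,255),-1)
cv2.imwrite("pics/m4.png",np.hstack([im,w]))
E
```

```text
(no output)
```

View pics/m4.png

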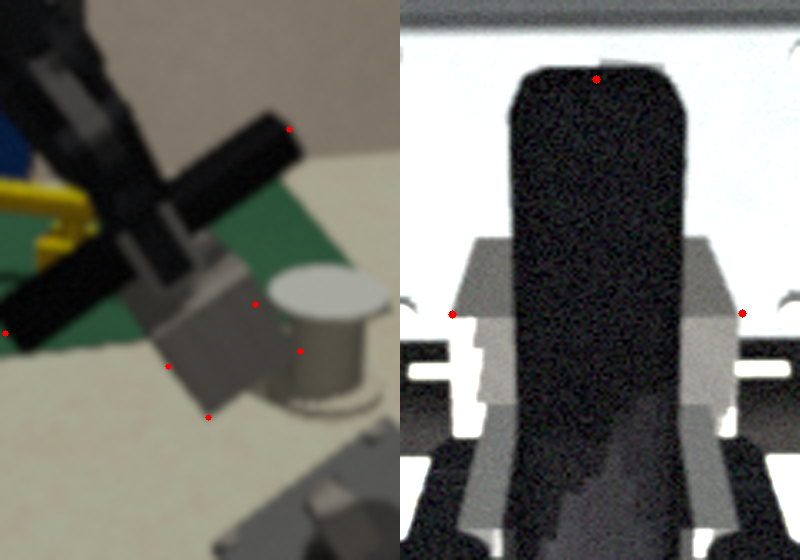

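The prediction matches: the hub corners agree within about 1 mm in both views. Now I approach and start the insertion.

```bash
python3 -m crank '[[10,[0,-1.5,25],[0,0,0]],[10,[0,-1.5,50],[0,0,0]],[10,[0,-1.5,70],[0,0,0]],[10,[0,-1.5,78],[0,0,0]],[10,[0,-1.5,84],[0,0,0]],[10,[0,-1.5,90],[0,0,0]],[10,[0,-1.5,95],[0,0,0]],[10,[0,-1.5,95],[0,0,0]]]'; python3 tgt.py 0
```

```text
time: 8.4
tool_pos: [0.5405, -0.0183, 0.1857]
orientation: [[-0.862, -0.11, 0.496], [-0.093, 0.994, 0.058], [-0.499, 0.004, -0.867]]
force: [1.7, 5.9, -6.1]
finger_gap: 0.0191
grip_force: 61.4
0.0 [-0.713  0.416 24.264] [ 0.002 -0.001 -0.001] [ 0.553 -0.016  0.165]
```

```bash
python3 -m crank '[[10,[0,1,5],[0,0,0]],[10,[0,1,10],[0,0,0]],[10,[0,1,15],[0,0,0]],[10,[0,1,20],[0,0,0]],[10,[0,1,24],[0,0,0]],[10,[0,1,26],[0,0,0]],[10,[0,1,26],[0,0,0]]]'; python3 tgt.py 0
```

```text
time: 9.28
tool_pos: [0.5528, -0.0172, 0.1645]
orientation: [[-0.861, -0.111, 0.497], [-0.096, 0.994, 0.055], [-0.5, 0.0, -0.866]]
force: [-13.4, 0.1, 11.2]
finger_gap: 0.0189
grip_force: 64.7
0.0 [-0.613  0.744 -0.275] [-0.001 -0.     0.002] [ 0.553 -0.016  0.165]
```

```bash
python3 -m crank '[[10,[-0.5,0.5,1],[0,0,0.1]],[10,[-0.5,0.5,1],[0,0,0.22]],[10,[-0.5,0.5,1],[0,0,0.34]],[10,[-0.5,0.5,1],[0,0,0.46]],[10,[-0.5,0.5,1],[0,0,0.58]],[10,[-0.5,0.5,1],[0,0,0.7]],[10,[-0.5,0.5,1],[0,0,0.7]]]'; cat > mo.py <<'E'
from h import *
d=np.load("pics/seat.npz");o=ctrl.get_obs();n=d["Rs"][:,2];R=np.array(o["orientation"])
Rt0=np.column_stack([-d["Rs"][:,0],d["Rs"][:,1],-n]);Q=Rt0.T@R
p=np.array(o["tool_pos"])-d["S"]
print("Mn",np.array(o["moment"])@n,"M",np.round(o["moment"],2),"ang",np.arctan2(Q[1,0],Q[0,0]),"Fn",np.array(o["force"])@n,"h,lat",np.round(1000*d["Rs"].T@p,1),"j6",o["joint_pos"][5])
E
python3 mo.py
```

```text
time: 10.15
tool_pos: [0.5529, -0.0165, 0.1645]
orientation: [[-0.73, 0.47, 0.497], [0.567, 0.822, 0.056], [-0.382, 0.322, -0.866]]
force: [-21.3, -1.4, 19.2]
finger_gap: 0.019
grip_force: 66.4
Mn -0.13902667481349162 M [0.32 1.76 0.14] ang 0.6982630204903637 Fn 27.34428172901969 h,lat [-0.5 -0.  51.5] j6 -1.5636842447958659
```

```bash
python3 -m crank '[[10,[0,0,0],[0,0,0.1]],[10,[0,0,0],[0,0,0.2]],[10,[0,0,0],[0,0,0.2]]]'; python3 mo.py;  python3 -m crank '[[10,[0,0,0],[0,0,0.1]],[10,[0,0,0],[0,0,0.2]],[10,[0,0,0],[0,0,0.2]]]'; python3 mo.py
```

```text
time: 10.52
tool_pos: [0.553, -0.0164, 0.1646]
orientation: [[-0.622, 0.605, 0.497], [0.719, 0.693, 0.056], [-0.311, 0.392, -0.866]]
force: [-21.1, -0.7, 18.4]
finger_gap: 0.019
grip_force: 66.3
Mn -0.1716959314974603 M [0.41 1.74 0.15] ang 0.8982270224875969 Fn 26.40909678784716 h,lat [-0.3  0.1 51.4] j6 -1.3638342884096362
time: 10.9
tool_pos: [0.5531, -0.0162, 0.1646]
orientation: [[-0.489, 0.717, 0.497], [0.842, 0.536, 0.056], [-0.226, 0.446, -0.866]]
force: [-20.7, 0.7, 18.9]
finger_gap: 0.019
grip_force: 66.2
Mn -0.14392410567819025 M [0.39 1.65 0.17] ang 1.098418839355147 Fn 26.627348897701708 h,lat [-0.2  0.2 51.5] j6 -1.1637923183552226
```

```bash
for i in 1 2 3; do python3 -m crank '[[10,[0,0,0],[0,0,0.05]],[10,[0,0,0],[0,0,0.05]]]' | grep force:; python3 mo.py; done
```

```text
force: [-21.3, 0.6, 18.2]
grip_force: 66.2
Mn -0.11210442979722088 M [0.41 1.6  0.21] ang 1.1479348882451095 Fn 26.31149596802603 h,lat [-0.1  0.2 51.4] j6 -1.1142141910928591
force: [-20.0, 1.3, 19.0]
grip_force: 66.2
Mn 0.11252228327468705 M [0.39 1.53 0.46] ang 1.1974865214604753 Fn 26.312028798062663 h,lat [-0.   0.3 51.4] j6 -1.0645742987737983
force: [-19.1, 2.4, 18.8]
grip_force: 66.0
Mn 0.04125750218895735 M [0.56 1.4  0.46] ang 1.2478121750859752 Fn 25.609265782945485 h,lat [ 0.4  0.3 51.4] j6 -1.01454448273017
```

```bash
for i in 1 2 3 4; do python3 -m crank '[[10,[0,0,0],[0,0,0.04]],[10,[0,0,0],[0,0,0.04]]]' | grep force:; python3 mo.py; done
```

```text
force: [-18.7, 3.0, 17.4]
grip_force: 65.9
Mn 0.040173886317210306 M [0.66 1.23 0.5 ] ang 1.2878379704687097 Fn 24.227317797685053 h,lat [ 0.7  0.4 51.4] j6 -0.9746951066439771
force: [-17.7, 2.9, 17.9]
grip_force: 65.9
Mn 0.47468052228591073 M [0.56 1.13 0.94] ang 1.3262893629007266 Fn 24.112510939608867 h,lat [ 0.6  0.5 51.4] j6 -0.9356084445618031
force: [-17.5, 4.2, 16.5]
grip_force: 67.6
Mn 1.2962935305924703 M [0.19 0.99 1.67] ang 1.362142647543494 Fn 22.744400145765862 h,lat [ 0.5  0.4 51.4] j6 -0.897893438674109
force: [-16.5, 3.9, 16.2]
grip_force: 80.9
Mn 1.5192489738396824 M [-0.2   1.15  1.71] ang 1.4004073704566178 Fn 22.010702001021397 h,lat [ 0.5  0.1 51.4] j6 -0.8585657578475786
```

The moment climbs to 1.5 N m, so the spindle is on its stop. I relax the twist a little, open, and back off along the axis.

```bash
python3 -m crank '[[10,[0,0,0],[0,0,0]],[10,[0,0,0],[0,0,0]],[10,[0,0,-0.5],[0,0,-0.04]],[10,[0,0,-1.5],[0,0,-0.06]],[10,[0,0,-1.5],[0,0,-0.06]],[85,[0,0,-1.5],[0,0,-0.06]],[85,[0,0,-1.5],[0,0,-0.06]],[85,[0,0,-1.5],[0,0,-0.06]],[85,[0,0,-1.5],[0,0,-0.06]],[85,[0,0,-1.5],[0,0,-0.06]],[85,[0,0,-1.5],[0,0,-0.06]],[85,[0,0,-1.5],[0,0,-0.06]],[85,[0,0,-20],[0,0,-0.06]],[85,[0,0,-60],[0,0,-0.06]],[85,[0,0,-110],[0,0,-0.06]],[85,[0,0,-110],[0,0,-0.06]]]'; python3 - <<'E'
from h import *
for n in("side","top","wrist"): snap(n,n[0]+"5")
d=np.load("pics/seat.npz");S,R=d["S"],d["Rs"]
im=cv2.imread("pics/s5.png");w=cv2.imread("pics/w5.png")
# expected bar ends & hub bottom at home, wound
im2=cv2.resize(im[140:350,200:400],(400,420),interpolation=cv2.INTER_CUBIC)
a=1.3;c=np.array([np.cos(a),-np.sin(a),0]);s=np.array([np.sin(a),np.cos(a),0])
P=[S+R@(k*.065*c+[0,0,.07]) for k in(1,-1)]+[S+R@(.022*(i*c+j*s)) for i in(1,-1) for j in(1,-1)]
for q in proj("s5",P): cv2.circle(im2,tuple(int(v) for v in (q-[200,140])*2),2,(0,0,255),-1)
cv2.imwrite("pics/m5.png",np.hstack([im2,cv2.resize(w,(400,300)).copy() if 0 else cv2.copyMakeBorder(cv2.resize(w,(400,300)),0,120,0,0,0)]))
o=ctrl.get_obs();print(o["tool_pos"],o["joint_pos"])
E
```

```text
time: 14.65
tool_pos: [0.5007, -0.0232, 0.2625]
orientation: [[-0.294, 0.813, 0.503], [0.949, 0.311, 0.054], [-0.113, 0.493, -0.863]]
force: [0.1, -0.5, -0.2]
finger_gap: 0.0848
grip_force: 0.0
[ 0.49938012 -0.02224831  0.25732231] [-0.35116633 -0.10597376  1.99636436  0.31630653  0.80200742 -0.85052761]
```

View pics/m5.png

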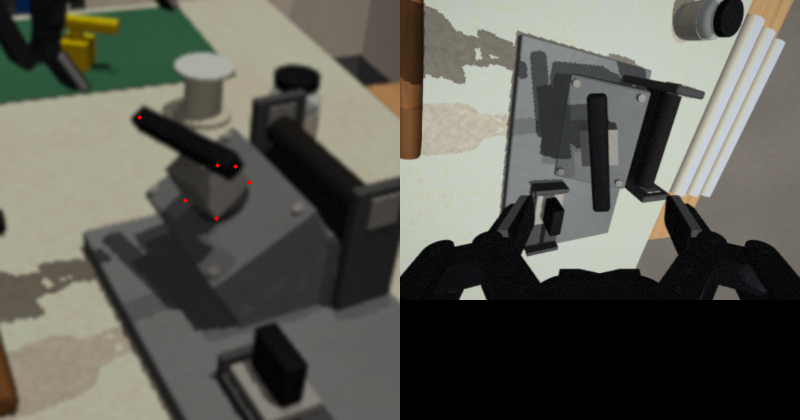

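The side panel shows the handle seated on the shoulder, with its bar at (137,117)–(237,167) matching the predicted dots. The wrist panel shows the same, with the lock fin at (552,217). The picture allowance is used up, so I locate the fin by fitting its known box shape in several views.

```bash
cat > fin.py <<'E'
from h import *
import sys,itertools
np.set_printoptions(precision=4,suppress=True)
yaw=np.load("pics/seat.npz")["M"][2]; c,s=np.cos(yaw),np.sin(yaw); Rm=np.array([[c,-s,0],[s,c,0],[0,0,1]])
B=np.array(list(itertools.product([-.01,.01],[-.025,.025],[.048,.090])))@Rm.T
def score(fn,im,x,y):
    h=cv2.convexHull(proj(fn,B+[x,y,0]).astype(np.float32)).astype(np.float32)
    m=np.zeros((840*2,1120*2),np.uint8); cv2.fillConvexPoly(m,(h*4).astype(np.int32),255)
    ring=cv2.subtract(cv2.dilate(m,np.ones((17,17))),m)
    return cv2.mean(im,ring)[0]-cv2.mean(im,m)[0]*1.5
def run(views,x0=.565,y0=-.192,w=.03):
    ims={v:cv2.resize(np.minimum(cv2.imread(f"pics/{v}.png",0),110),None,fx=4,fy=4,interpolation=cv2.INTER_LINEAR) for v in views}
    def best(vs):
        b=(x0,y0)
        for W,st in((w,.004),(.006,.001)):
            b=max(((sum(score(v,ims[v],x,y) for v in vs),x,y) for x in np.arange(b[0]-W,b[0]+W,st) for y in np.arange(b[1]-W,b[1]+W,st)))[1:] 
        return np.array(b), [round(score(v,ims[v],*b),1) for v in vs]
    for v in views: print(v,*best([v]))
    r=best(views); print("all",*r); return r[0]
if __name__=="__main__":
    b=run(["side0","s5","w1","top0"]); print("machine frame",Rm.T@(np.r_[b,0]-[*np.load("pics/seat.npz")["M"][:2],0]))
E
python3 fin.py
```

```text
side0 [ 0.572 -0.174] [54.4]
s5 [ 0.572 -0.174] [56.8]
w1 [ 0.574 -0.174] [48.9]
top0 [ 0.571 -0.179] [20.3]
all [ 0.572 -0.174] [54.4, 56.8, 40.0, 14.5]
machine frame [-0.0624 -0.1584  0.    ]
```

```bash
cat > lk.py <<'E'
from fin import *
from scipy.spatial.transform import Rotation as Ro
t=.35; ym,xm,k=Rm[:,1],Rm[:,0],np.array([0,0,1.])
Z=np.sin(t)*ym-np.cos(t)*k; X=np.cos(t)*ym+np.sin(t)*k; Rt=np.column_stack([X,xm,Z])
T=np.array([.572,-.174,.076])-.006*ym+.0187*Z
o=ctrl.get_obs();R=np.array(o["orientation"]);p=np.array(o["tool_pos"])
np.set_printoptions(precision=3,suppress=True)
print("T",T,"p",p,"rot",Ro.from_matrix(R.T@Rt).as_rotvec())
print("above",1000*R.T@(T+[0,0,.2]-p),"down",1000*R.T@(T-p),"slide60 in final tool",1000*Rt.T@(-.06*ym))
E
python3 lk.py
```

```text
T [ 0.572 -0.174  0.058] p [ 0.499 -0.022  0.257] rot [0.478 0.397 0.302]
above [-165.251   12.963   26.391] down [-143.853  -84.393  199.78 ] slide60 in final tool [-56.362   0.    -20.574]
```

```bash
python3 -m crank '[[85,[-40,3,0],[0.08,0.07,0.05]],[85,[-80,6,5],[0.2,0.17,0.13]],[85,[-125,10,15],[0.33,0.28,0.21]],[85,[-165,13,26],[0.43,0.36,0.27]],[85,[-165,13,26],[0.478,0.397,0.302]],[85,[-165,13,26],[0.478,0.397,0.302]],[85,[-165,13,26],[0.478,0.397,0.302]]]'; python3 - <<'E'
from h import *
snap("wrist","w6");snap("side","s6")
E
sed -i 's/^if __name__.*/if __name__=="__main__" and len(sys.argv)<2:/' fin.py; python3 -c "
import fin; fin.run(['w6','s6'],.572,-.174,.012)"; python3 lk.py
```

```text
time: 15.68
tool_pos: [0.5717, -0.1726, 0.2588]
orientation: [[-0.107, 0.994, -0.039], [0.933, 0.113, 0.341], [0.344, 0.0, -0.939]]
force: [-0.5, -0.1, -1.1]
finger_gap: 0.0854
grip_force: 0.0
w6 [ 0.574 -0.173] [29.3]
s6 [ 0.572 -0.174] [56.6]
all [ 0.574 -0.173] [29.3, 53.9]
T [ 0.572 -0.174  0.058] p [ 0.571 -0.172  0.26 ] rot [0.001 0.001 0.001]
above [-1.719  0.34   1.273] down [-70.168  -0.007 189.195] slide60 in final tool [-56.362   0.    -20.574]
```

```bash
python3 -m crank '[[85,[-18,1,45],[0,0,0]],[85,[-35,1,92],[0,0,0]],[85,[-50,1,135],[0,0,0]],[85,[-60,1,162],[0,0,0]],[85,[-66,1,178],[0,0,0]],[85,[-70,1,188],[0,0,0]],[85,[-70,1,188],[0,0,0]],[0,[-70,1,188],[0,0,0]],[0,[-70,1,188],[0,0,0]],[0,[-70,1,188],[0,0,0]],[0,[-70,1,188],[0,0,0]],[0,[-70,1,188],[0,0,0]],[0,[-70,1,188],[0,0,0]],[0,[-70,1,188],[0,0,0]]]'; python3 lk.py
```

```text
time: 17.52
tool_pos: [0.574, -0.1748, 0.0596]
orientation: [[-0.106, 0.994, -0.037], [0.934, 0.112, 0.34], [0.342, 0.002, -0.94]]
force: [1.8, -0.4, 5.1]
finger_gap: 0.0192
grip_force: 59.8
T [ 0.572 -0.174  0.058] p [ 0.574 -0.175  0.06 ] rot [0.002 0.001 0.   ]
above [  69.417   -1.449 -186.321] down [ 0.946 -1.857  1.592] slide60 in final tool [-56.362   0.    -20.574]
```

Gripped (19 mm). Now I slide it 60 mm along machine −y, watching for the stop.

```bash
python3 -m crank '[[0,[-9,0,-3.3],[0,0,0]],[0,[-19,0,-6.8],[0,0,0]],[0,[-28,0,-10.2],[0,0,0]],[0,[-36,0,-13.1],[0,0,0]],[0,[-42,0,-15.3],[0,0,0]],[0,[-42,0,-15.3],[0,0,0]]]'; python3 -m crank '[[0,[-4,0,-1.5],[0,0,0]],[0,[-8,0,-3],[0,0,0]],[0,[-8,0,-3],[0,0,0]]]'; python3 lk.py|tail -1
```

```text
time: 18.27
tool_pos: [0.5794, -0.2205, 0.0596]
orientation: [[-0.106, 0.994, -0.036], [0.934, 0.112, 0.34], [0.342, 0.003, -0.94]]
force: [2.2, 0.4, 6.6]
finger_gap: 0.0191
grip_force: 60.1
time: 18.65
tool_pos: [0.5803, -0.2284, 0.0596]
orientation: [[-0.106, 0.994, -0.036], [0.934, 0.112, 0.34], [0.342, 0.003, -0.94]]
force: [2.6, 1.4, 6.1]
finger_gap: 0.0194
grip_force: 60.1
above [ 120.16    -1.651 -167.839] down [51.694 -2.163 20.076] slide60 in final tool [-56.362   0.    -20.574]
```

Moved 54 mm with no stop yet, so I go on.

```bash
for i in 1 2 3; do python3 -m crank '[[0,[-2,0,-0.7],[0,0,0]],[0,[-3,0,-1.1],[0,0,0]],[0,[-3,0,-1.1],[0,0,0]]]' | egrep 'tool_pos|force|gap'; done
```

```text
tool_pos: [0.5806, -0.2311, 0.0596]
force: [2.3, 0.7, 5.8]
finger_gap: 0.0191
grip_force: 59.9
tool_pos: [0.5806, -0.2313, 0.0596]
force: [3.4, 8.6, 5.6]
finger_gap: 0.0186
grip_force: 59.7
tool_pos: [0.5806, -0.2313, 0.0596]
force: [3.1, 14.7, 5.0]
finger_gap: 0.0189
grip_force: 59.4
```

That is the end stop: the position holds while the force rises to 15 N. I relax, open, and go straight up.

```bash
python3 -m crank '[[0,[3,0,1],[0,0,0]],[0,[4,0,1.4],[0,0,0]],[85,[4,0,1.4],[0,0,0]],[85,[4,0,1.4],[0,0,0]],[85,[4,0,1.4],[0,0,0]],[85,[4,0,1.4],[0,0,0]],[85,[4,0,1.4],[0,0,0]],[85,[4,0,1.4],[0,0,0]],[85,[10,0,-16],[0,0,0]],[85,[25,0,-56],[0,0,0]],[85,[45,0,-110],[0,0,0]],[85,[60,0,-150],[0,0,0]],[85,[60,0,-150],[0,0,0]],[85,[60,0,-150],[0,0,0]]]'; python3 - <<'E'
import fin; from h import *
snap("side","s7");snap("top","t7");snap("wrist","w7")
b=fin.run(["s7","w7"],.579,-.233,.016)
for n in("s7",):
    # handle unchanged vs s5?
    a=cv2.imread("pics/s5.png",0).astype(float);c=cv2.imread("pics/s7.png",0).astype(float)
    d=cv2.absdiff(cv2.blur(a,(3,3)),cv2.blur(c,(3,3)))[180:255,260:325]; print("handle region diff",d.mean(),(d>25).mean())
print("travel",(b-[.572,-.174])@-fin.Rm[:2,1])
E
```

```text
time: 21.52
tool_pos: [0.5796, -0.2321, 0.2212]
orientation: [[-0.106, 0.994, -0.037], [0.934, 0.113, 0.34], [0.342, 0.001, -0.94]]
force: [-0.5, 0.4, 0.0]
finger_gap: 0.0847
grip_force: 0.0
s7 [ 0.579 -0.229] [57.3]
w7 [ 0.581 -0.229] [45.9]
all [ 0.581 -0.229] [54.4, 45.9]
handle region diff 9.228695156695156 0.0
travel 0.055663915687306754
```

```bash
python3 -c "
from workcell import ctrl
print(ctrl.job_done())"
```

```text
the job is handed in; nothing more can be done
None
```

I handed the job in at about 21.7 s (limit 56 s): the handle is fully home and left on the spindle, the spindle is wound clockwise to its stop, the lock grip was then slid to its end stop, and the arm is clear of everything; no verdict came back, and I didn't measure the jar, spool or mallet again afterwards.

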